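Seat a temperature logger in the sensor well of a dry-block heater

TASK

Take the temperature logger (the one with the tall round head) out of its rack, find the small sharp-edged sensor well in the heater's steel insert by feel, and press the logger straight in, past the stiff contact pad, until its head sits flush on the insert; then let go. Push gently, never harder on the heater than 40 newtons, and leave the vials and the two other plugs where they are.

Things in the scene. Friction and masses are not known exactly. Their poses are not given: they have to be found in the camera images.
- logger: Temperature logger, about 80 g: plain steel stem, 10 mm in diameter, 36 mm long, flat ended, no chamfer, below a grey round head 24 mm in diameter and 40 mm tall (steel band near its top). Origin: centre of the stem's lower end; z up along the stem; head's underside at z = 36 mm, top at 76 mm. It starts hanging upright in one of the rack's three holes, head underside on the rack's top.
- rack: Fixed white plastic block 180 x 60 x 45 mm (x, y, z), origin at the centre of its underside. Three blind holes 16 mm wide and 40 mm deep, 60 mm apart along its x axis (at x = -60, 0, 60 mm), hold the logger and the two other plugs in any order.
- heater: Fixed dry-block heater with an aluminium deck, 150 x 240 x 90 mm (x, y, z), origin at the centre of its underside; the whole deck is at z = 90 mm. Vial wells lie on its +y half. At y = -75 mm a round pocket (58 mm) holds a steel insert, 50 mm across with notched corners, turned any way, top level with the deck, with the sensor well near its middle.
- well (a point): Centre of the insert pocket at deck height, (0, -75, 90) mm in the heater's frame. The true sensor well is off-centre: it lies 3 to 4 mm from this point, in any direction, and stays put. The well is a round vertical blind hole, 11.5 mm wide, 40 mm deep, edge not chamfered. With the logger home, the head's underside rests on the insert.
- contact_pad (a joint): How far the contact pad in the well has been pushed down, m: 0 to 0.002 at the start, about 0.010 with the logger home. The stem enters freely for 26 mm (up to 28 mm if the pad starts low) and pushes the pad for the rest of its 36 mm. The pad yields at about 8 N and stays where it is left (no spring back).
- square_plug: Another plug in the rack, with a square head 22 mm wide and 30 mm tall on a 36 mm long stem 12 mm thick; leave it. Origin: lower end of its stem.
- flat_plug: Another plug in the rack, with a flat round head 30 mm in diameter and 14 mm tall on a 36 mm long stem 12 mm thick; leave it. Origin: lower end of its stem.
- vial0: Small capped glass vial, 12 mm in diameter and 32 mm tall, standing in a 20 mm deep well of the heater and rising 12 mm above the deck; leave it. Origin: centre of its underside.
- vial1: Small capped glass vial, 12 mm in diameter and 32 mm tall, standing in a 20 mm deep well of the heater and rising 12 mm above the deck; leave it. Origin: centre of its underside.
- vial2: Small capped glass vial, 12 mm in diameter and 32 mm tall, standing in a 20 mm deep well of the heater and rising 12 mm above the deck; leave it. Origin: centre of its underside.
There are look-alikes about, which are no part of the job. Leave any orange or purple look-alike of the logger alone.

How it is judged:
On the way, in this order (a step that is already met when the one before it is completed fails the run):
1. the logger is drawn up clear of the rack (z of logger in the frame of rack above 0.05 m), for 0.1 s.
2. the stem stands at least 6 mm deep in the sensor well, upright (horizontal distance between logger and well below 0.007 m and angle between logger's own z axis and vertical below 0.08 rad and z of logger in the frame of heater below 0.084 m), for 0.05 s.
At the end, for the whole second after the job is handed in: The logger is at rest and released in the sensor well: its axis within 7 mm of the pocket's centre, upright within 0.08 rad, its head's underside no more than 2.5 mm above the insert, and the contact pad pushed down more than 7.5 mm (horizontal distance between logger and well below 0.007 m and angle between logger's own z axis and vertical below 0.08 rad and z of logger in the frame of heater below 0.0565 m and value of joint contact_pad above 0.0075 m and linear speed of logger below 0.02 m/s); the robot touches nothing.
It fails at once if the heater is pushed with more than 40 N, by the logger or by the robot (contact force between any of logger, the fingers, the arm and heater above 40 N).
It fails at once if a vial or another plug is shifted by more than 20 mm (distance of any of square_plug, flat_plug, vial0, vial1, vial2 from where it was at the start of the episode above 0.02 m).
It also fails if it takes over 72 s, if anything falls off the work surface, if the arm or the gripper's body presses on something with over 40 N, if the wrist force passes 120 N, or if a joint passes its speed limit or range.

ROBOT

A 6-joint arm with a two-finger parallel gripper is mounted at the origin on the work surface. World frame = base frame: x ahead of the robot, y to its left, z up, the work surface at z = 0. Lengths are in m, angles in rad, forces in N, time in s.
With the tool pointing down it reaches from about 0.35 to 0.975 m from the base axis. Payload 4.9 kg.
Tool frame: the origin (TCP) lies between the finger pads; the fingertips stand 14 mm ahead of it and the grasp point (between the pads) lies 5 mm behind it (manip.tcp_to_tips is the distance from the TCP to the fingertips, in m); z points along the fingers, y is the line along which they close (so a half turn about z gives the same grasp; the last joint's range is limited). The gripper opens to 85 mm and grips with 20 to 120 N. Pads are 22 mm wide; open, the fingers measure 114 mm over their backs; the gripper's body (76 mm by 85 mm) begins 54 mm behind the grasp point. The pads swing forward as they close: fully open they stand 13 mm farther back than shut.
Start: joints at [-1.277, 0.053, 1.613, -0, 1.476, -0.119], TCP at [0.251, -0.572, 0.21] pointing down, gripper open.
Joint ranges: [-3.01, 3.01], [-1.01, 2.22], [0.06, 2.58], [-1.02, 4.17], [0.09, 2.62], [-3.14, 3.14]. Speed limits (rad/s): [2.57, 2.57, 3.14, 3.14, 3.14, 3.14].

INTERFACE

Orientations are given as a unit quaternion [w, x, y, z].
In Python, from plant import manip gives the robot as it stands.
- The arm moves only by the tool servo_tool, never from a script. Its argument "moves" is a list that holds one entry, the list of rows, each a list of 7 numbers: the shift along the tool's x, y, z in mm, then the turn, a rotation vector about the tool's x, y, z in degrees, then the finger opening in mm, from 0 to 85.4. In form: [[[x, y, z, ax, ay, az, fingers], ...]]. A call has 1 to 12 rows; each row shifts and turns the commanded pose from where the row before left it, along the tool's axes as they then stand; what a row does not reach is not made up. A row lasts 1/8 s, in which the tool goes at most 62.5 mm and 10.7 degrees, less where a joint would pass 70% of its speed; a pose out of reach is approached as far as the arm can. A call with a gripper value outside its range is refused whole. The fingers move at their own pace and stop on an object; the grip force is fixed at half the most. Time passes only in rows, so rows that do not move let the fingers close. It gives the time, the measured TCP pose, the force, the opening and the grip force at its end, in the units of the state.
- manip.state(): the state, without advancing time (a new reading comes with each control period).
- manip.grab_frame(name): name is "scene" or "top"; returns a dict with "image" (420x560x3 uint8, blue, green, red), "mtx" (3x3 intrinsics, pixels), "dist_coeffs" ([k1, k2, p1, p2, k3] as OpenCV has them; the pictures are not rectified), "eye" and "rotation" of the camera in the world. Camera axes: x right, y down, z forward; pixel columns grow to the right and rows downward; lengths in m; the calibration is good to about 2 mm. A picture is of the moment at which its call begins. There is no depth.
- manip.job_done(): hands the job in; it is judged then, once.
The state is a dict: "time": time; "joint_pos": joint angles; "joint_vel": joint speeds; "joint_efforts": joint torques, N m; "tool_pos": TCP position; "tool_rot": TCP orientation; "contact_force": force on the tool from outside, world axes, zero at the start; "ft_torque": the same for the moment, N m; "gripper_width": opening from 0.0 (shut) to 1.0 (fully open); "grasp_force": force on a finger pad.
Only numpy, scipy, OpenCV 4.12 (cv2) and the standard library are available. Lean on these libraries where they do the work, as an engineer would, in place of code of your own. Each camera call takes 0.05 s, during which the arm holds its last target. There are 200 camera calls.

## Working session

There is one attempt and no reset: what is moved stays moved. The work goes in short steps, Python scripts to look and compute and a tool call to move; the robot and the scene stay as the last step left them, time stands still between calls to the robot, and variables do not carry over. Pictures are saved under pics/ and viewed, at most 10 in all, crops included, and the job is handed in when it is done.

Besides the shell and the picture viewer there is one more tool, called after "Request:" as name(argument=value, ...), one argument or row to a line, values as JSON. servo_tool: Moves the arm, as the interface text tells. Its arguments: {"type":"object","properties":{"moves":{"type":"array"}},"required":["moves"]}

```bash
mkdir -p pics; ls; python3 - <<'E'
from plant import manip
import cv2,numpy as np
for n in("scene","top"):
    f=manip.grab_frame(n);cv2.imwrite(f"pics/{n}0.png",f["image"]);np.savez(f"pics/{n}0.npz",**f)
    print(n,f["mtx"],f["dist_coeffs"],f["eye"],f["rotation"])
print(manip.state(),manip.tcp_to_tips)
E
```

```text
pics
scene [[415.40686708   0.         279.51154959]
 [  0.         415.40686708 207.93835552]
 [  0.           0.           1.        ]] [-0.10358761  0.          0.          0.          0.        ] [0.93281114 0.3138781  0.63050542] [-0.15592278  0.43780298  0.83252892 -0.30151657]
top [[527.94425667   0.         282.81723868]
 [  0.         527.94425667 212.1392672 ]
 [  0.           0.           1.        ]] [-0.13893873  0.          0.          0.          0.        ] [0.4158158  0.07179112 1.141275  ] [ 0.03776685 -0.70299584  0.70806496 -0.0549048 ]
{'time': 0.1, 'joint_pos': array([-1.27701306e+00,  5.33040274e-02,  1.61414589e+00,  1.37176417e-05,
        1.47601851e+00, -1.18977287e-01]), 'joint_vel': array([ 0.00196468, -0.00182232, -0.00189542,  0.00044104,  0.00020642,
        0.00112324]), 'joint_efforts': array([ 9.84356848e-04, -3.94899809e+01, -3.71363711e+01, -1.27990024e-04,
        3.88400542e-03,  4.40502205e-06]), 'tool_pos': array([ 0.25055323, -0.57192072,  0.20838428]), 'tool_rot': array([-9.34906424e-04,  9.78778777e-01,  2.04917608e-01, -7.50687429e-05]), 'contact_force': array([-0.3741539 ,  0.01726869, -0.1790148 ]), 'ft_torque': array([ 0.01502071, -0.02522704, -0.0097519 ]), 'grasp_force': 0.0, 'gripper_width': 0.9966929280896474} 0.014
```

View pics/scene0.png

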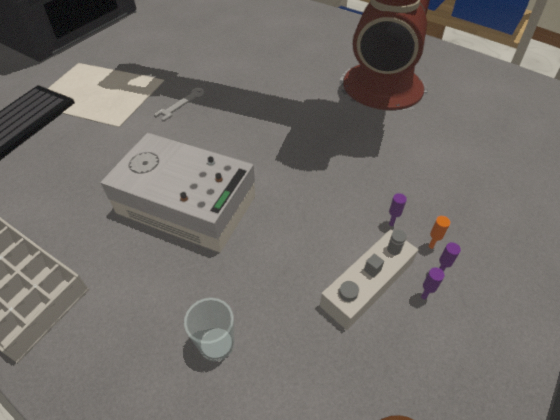

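View pics/top0.png

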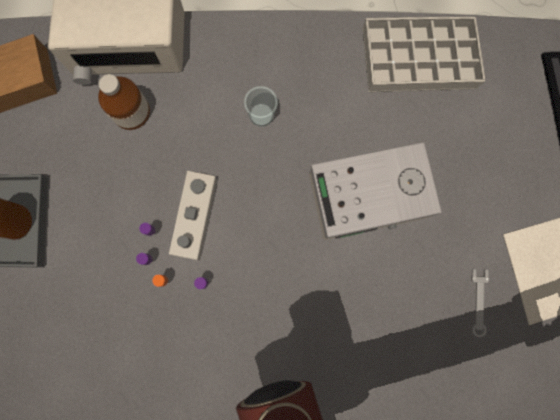

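The scene view shows the rack, with the tall round logger at its near-right end (398,243). The square plug is at (375,265) and the flat one at (348,290). The heater insert is at (145,162). In the top view the logger is at (184,241), the rack corners are around (170-215,172-258), and the insert ring is at (412,181).

```bash
cat > h.py <<'E'
import numpy as np,cv2
from scipy.spatial.transform import Rotation as R
def cam(f):
    q=np.array(f["rotation"],float)
    M=R.from_quat(q[[1,2,3,0]]).as_matrix() if q.shape==(4,) else q
    return M,np.array(f["eye"])
def ray(f,uv):
    M,e=cam(f);p=cv2.undistortPoints(np.array(uv,float).reshape(-1,1,2),f["mtx"],f["dist_coeffs"])[:,0]
    d=np.c_[p,np.ones(len(p))]@M.T
    return e,d/np.linalg.norm(d,axis=1)[:,None]
def plane(f,uv,z):
    e,d=ray(f,uv);return e+d*((z-e[2])/d[:,2])[:,None]
def proj(f,P):
    M,e=cam(f);r=cv2.Rodrigues(M.T)[0]
    return cv2.projectPoints(np.array(P,float).reshape(-1,3),r,-M.T@e,f["mtx"],f["dist_coeffs"])[0][:,0]
E
python3 - <<'E'
import numpy as np,cv2
from h import *
t=np.load("pics/top0.npz");s=np.load("pics/scene0.npz")
np.set_printoptions(precision=4,suppress=True)
print(plane(t,[[184,241],[412,181]],.1))
a=t["image"];b=s["image"]
c1=cv2.resize(a[160:270,140:240],None,fx=4,fy=4,interpolation=cv2.INTER_CUBIC)
c2=cv2.resize(a[135:245,305:445],None,fx=4,fy=4,interpolation=cv2.INTER_CUBIC)[:, :560]
c1=cv2.copyMakeBorder(c1,0,c2.shape[0]-c1.shape[0],0,0,cv2.BORDER_CONSTANT)
out=np.hstack([c1[:,:230*1],c2]) if 0 else np.hstack([cv2.resize(c1,None,fx=.6,fy=.6),np.zeros((176*0+264,0,3),np.uint8)])
cv2.imwrite("pics/c2.png",c2)
c3=cv2.resize(b[220:330,315:425],None,fx=4,fy=4,interpolation=cv2.INTER_CUBIC)
c1=c1[:,:340]
cv2.imwrite("pics/c13.png",np.hstack([c1,c3]))
# white masks
for n,im,(x0,y0,x1,y1) in(("rack",a,(160,160,225,270)),("heater",a,(305,135,450,245))):
    g=cv2.cvtColor(im,cv2.COLOR_BGR2GRAY)[y0:y1,x0:x1];m=(g>125).astype(np.uint8)
    cs=cv2.findContours(m,0,2)[0];c=max(cs,key=cv2.contourArea)
    bx=cv2.boxPoints(cv2.minAreaRect(c))+[x0,y0];print(n,bx)
    P=plane(t,bx,.045 if n=="rack" else .09);print(P,np.linalg.norm(np.diff(P,axis=0),axis=1))
E
```

```text
[[ 0.4966  0.2419  0.1   ]
 [ 0.6156 -0.2178  0.1   ]]
rack [[167.2954 254.2209]
 [185.9077 169.1361]
 [215.164  175.5359]
 [196.5517 260.6207]]
[[0.4735 0.2854 0.045 ]
 [0.6535 0.2493 0.045 ]
 [0.6392 0.1869 0.045 ]
 [0.46   0.2242 0.045 ]] [0.1836 0.064  0.183 ]
heater [[311.1573 164.0272]
 [426.0773 139.6503]
 [441.5413 212.5518]
 [326.6213 236.9288]]
[[ 0.6531 -0.013   0.09  ]
 [ 0.7054 -0.2549  0.09  ]
 [ 0.5517 -0.2798  0.09  ]
 [ 0.5038 -0.0417  0.09  ]] [0.2475 0.1557 0.2429]
```

View pics/c13.png

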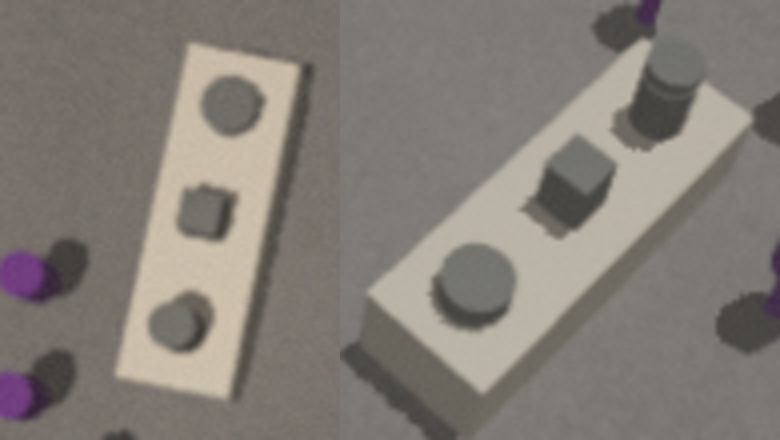

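View pics/c2.png

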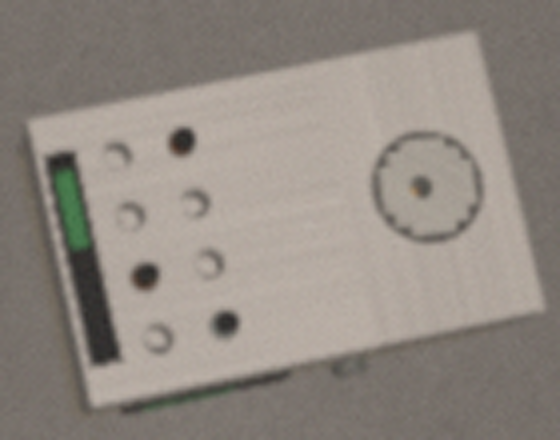

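The crops show the logger's round head at about (184.5,241) in the top view. The heater has a 58 mm ring at about (412,181.5), with a small dark spot left of its centre at about (410.5,181.7), which is probably the well.

```bash
python3 - <<'E'
import numpy as np,cv2
from h import *
from scipy import ndimage as nd
np.set_printoptions(precision=4,suppress=True)
t=np.load("pics/top0.npz");s=np.load("pics/scene0.npz")
k=8
def up(im,x0,y0,x1,y1):return cv2.resize(cv2.cvtColor(im,6)[y0:y1,x0:x1],None,fx=k,fy=k,interpolation=cv2.INTER_CUBIC)
def back(c,x0,y0):return (np.array(c)+.5)/k-.5+[x0,y0]
# heater ring + spot, local darkness
for n,f,(x0,y0,x1,y1),thr in(("top",t,(394,164,430,199),14),("scene",s,(124,147,166,178),14)):
    g=up(f["image"],x0,y0,x1,y1).astype(float);d=nd.median_filter(g,15*k//2)-g
    m=(d>thr).astype(np.uint8)
    for c in cv2.findContours(m,0,1)[0]:
        A=cv2.contourArea(c)
        if A<60 or len(c)<5:continue
        (cx,cy),ax,_=cv2.fitEllipse(c);p=back((cx,cy),x0,y0);M=cv2.moments(c);q=back((M['m10']/M['m00'],M['m01']/M['m00']),x0,y0)
        print(n,A/k/k,np.array(ax)/k,p,plane(f,[p],.09)[0],"cent",q,plane(f,[q],.09)[0])
# heater mask boxes
g=up(t["image"],300,130,455,250);m=(g>118).astype(np.uint8);c=max(cv2.findContours(m,0,1)[0],key=cv2.contourArea)
bx=back(cv2.boxPoints(cv2.minAreaRect(c)),300,130);P=plane(t,bx,.09);print(P,P.mean(0),np.linalg.norm(np.diff(P,axis=0),axis=1))
g=up(t["image"],160,160,225,270);m=(g>125).astype(np.uint8);c=max(cv2.findContours(m,0,1)[0],key=cv2.contourArea)
bx=back(cv2.boxPoints(cv2.minAreaRect(c)),160,160);P=plane(t,bx,.045)
C=P.mean(0);v=(P[0]+P[3]-P[1]-P[2])[:2];v/=np.linalg.norm(v);print("rack",P,C,v,"hole",C[:2]+.06*v,np.degrees(np.arctan2(v[1],v[0])))
H=np.r_[C[:2]+.06*v,.085]
for n,f in(("t",t),("s",s)):print(n,proj(f,[H,np.r_[C[:2],.075],np.r_[C[:2]-.06*v,.059]]))
print("head top from crops",plane(t,[[140+178/4,160+327/4]],.085),plane(s,[[315+(677-340)/4,220+60/4]],.085))
E
```

```text
top 625.6484375 [27.4887 28.9934] [411.3741 181.2934] [ 0.6169 -0.2192  0.09  ] cent [411.3739 181.2926] [ 0.6169 -0.2192  0.09  ]
top 1.6875 [0.8145 2.9973] [429.0851 164.6373] [ 0.652  -0.2584  0.09  ] cent [429.0883 164.7068] [ 0.6519 -0.2584  0.09  ]
scene 23.6953125 [4.5886 6.6029] [144.7679 162.5617] [ 0.6172 -0.2161  0.09  ] cent [144.7779 162.5603] [ 0.6172 -0.2161  0.09  ]
scene 1.875 [0.9566 2.8324] [123.9611 155.1307] [ 0.6257 -0.2659  0.09  ] cent [123.9561 155.1589] [ 0.6258 -0.2659  0.09  ]
scene 6.0078125 [2.0401 3.8724] [140.0844 153.5919] [ 0.6049 -0.2424  0.09  ] cent [140.0915 153.5757] [ 0.6049 -0.2424  0.09  ]
scene 135.8359375 [19.6258 29.747 ] [143.4281 162.3118] [ 0.6182 -0.2188  0.09  ] cent [144.1347 164.0182] [ 0.6206 -0.2142  0.09  ]
scene 1.5234375 [1.0394 2.1728] [131.8739 146.9761] [ 0.6008 -0.2707  0.09  ] cent [131.9114 146.9676] [ 0.6008 -0.2706  0.09  ]
[[ 0.6538 -0.0111  0.09  ]
 [ 0.7069 -0.2563  0.09  ]
 [ 0.5513 -0.2815  0.09  ]
 [ 0.5028 -0.0401  0.09  ]] [ 0.6037 -0.1473  0.09  ] [0.2509 0.1577 0.2463]
rack [[0.4731 0.2859 0.045 ]
 [0.6541 0.2494 0.045 ]
 [0.6396 0.1863 0.045 ]
 [0.4594 0.224  0.045 ]] [0.5566 0.2364 0.045 ] [-0.9796  0.2012] hole [0.4978 0.2485] 168.3947166856705
t [[181.9262 241.0198]
 [189.051  212.5871]
 [196.428  185.5722]]
s [[399.452  234.7173]
 [375.7883 259.8287]
 [350.0089 288.2961]]
head top from crops [[0.4963 0.2433 0.085 ]] [[0.4985 0.2484 0.085 ]]
```

Request:
servo_tool(
  moves=[
    [[0,0,0,0,0,8.8,85],[0,0,0,0,0,8.8,85],[0,0,0,0,0,8.8,85],[0,0,0,0,0,8.8,85],[5.5,-60,0,0,0,0,85],[5.5,-60,0,0,0,0,85],[5.5,-60,0,0,0,0,85],[5.5,-60,0,0,0,0,85],[5.5,-60,0,0,0,0,85],[5.5,-60,0,0,0,0,85],[5.5,-60,0,0,0,0,85],[5.5,-60,0,0,0,0,85]],
  ],
)

```text
time: 1.6
tool_pos: [0.3899, -0.1091, 0.2092]
tool_rot: [0.0, 0.995, -0.101, 0.0]
contact_force: [1.0, -0.5, 0.6]
gripper_width: 0.998
grasp_force: 0.0
```

Request:
servo_tool(
  moves=[
    [[5.5,-60,0,0,0,0,85],[5.5,-60,0,0,0,0,85],[5.5,-60,0,0,0,0,85],[5.5,-60,0,0,0,0,85],[5.5,-60,0,0,0,0,85],[0,0,0,0,0,0,85],[0,0,0,0,0,0,85]],
  ],
)

```text
time: 2.48
tool_pos: [0.4765, 0.1773, 0.2089]
tool_rot: [0.0, 0.995, -0.1, -0.001]
contact_force: [-0.2, 0.2, -0.8]
gripper_width: 0.996
grasp_force: 0.0
```

```bash
cat > d.py <<'E'
import sys,numpy as np
from h import *
from plant import manip
s=manip.state();q=s["tool_rot"];M=R.from_quat(q[[1,2,3,0]]).as_matrix()
np.set_printoptions(precision=4,suppress=True)
print("t",s["time"],s["tool_pos"],"F",s["contact_force"],"T",s["ft_torque"],"yaw",np.degrees(np.arctan2(M[1,0],M[0,0])),"tilt z",M[:,2],"w",s["gripper_width"],s["grasp_force"])
if len(sys.argv)>3:print("delta mm",M.T@(np.array(list(map(float,sys.argv[1:4])))-s["tool_pos"])*1000)
E
python3 d.py 0.497 0.246 0.067
python3 - <<'E'
from plant import manip
import cv2,numpy as np
f=manip.grab_frame("top");cv2.imwrite("pics/top1.png",f["image"]);np.savez("pics/top1.npz",**f)
f=manip.grab_frame("scene");np.savez("pics/scene1.npz",**f);cv2.imwrite("pics/s1.png",cv2.resize(f["image"][150:350,280:500],None,fx=3,fy=3))
E
```

```text
t 2.475 [0.4765 0.1773 0.2089] F [-0.2383  0.247  -0.7702] T [-0.0172  0.0075 -0.0341] yaw -11.51207821706432 tilt z [-0.0013 -0.0007 -1.    ] w 0.9963597825110035 0.0
delta mm [  6.5532 -71.5494 141.7966]
```

View pics/s1.png

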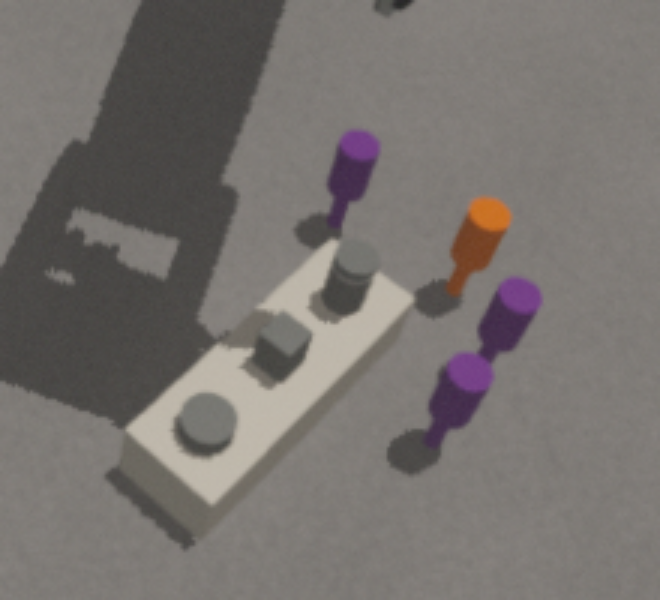

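The arm's shadow covers part of the rack. The logger stands untouched at crop (352,275), with the look-alikes free-standing around the rack end. I'll check finger clearance to them.

```bash
python3 - <<'E'
import numpy as np
from h import *
np.set_printoptions(precision=4,suppress=True)
t=np.load("pics/top0.npz");s=np.load("pics/scene1.npz")
P=plane(t,[[147,229],[143,259],[159,281],[201,283]],.076);Q=plane(s,[[280+517/3,150+295/3],[280+470/3,150+370/3],[280+490/3,150+213/3],[280+360/3,150+147/3]],.076)
print(P);print(Q)
c,s_=np.cos(np.radians(-11.5)),np.sin(np.radians(-11.5))
D=P[:,:2]-[.497,.246];print("tool x,y offs",np.c_[D@[c,s_],D@[s_,-c]])
# logger head top in both views, colour-free: compare gripper projection for bias
for n in("top1","scene1"):
    f=np.load(f"pics/{n}.npz");print(n,proj(f,[[.4765,.1773,.195]]))
E
```

```text
[[0.5232 0.3219 0.076 ]
 [0.4623 0.3289 0.076 ]
 [0.418  0.2955 0.076 ]
 [0.4139 0.2106 0.076 ]]
[[0.4667 0.3317 0.076 ]
 [0.5262 0.3274 0.076 ]
 [0.4207 0.2988 0.076 ]
 [0.4174 0.2156 0.076 ]]
tool x,y offs [[ 0.0106 -0.0796]
 [-0.0505 -0.0743]
 [-0.0873 -0.0328]
 [-0.0744  0.0512]]
top1 [[211.1536 247.9853]]
scene1 [[377.7934 161.0019]]
```

Request:
servo_tool(
  moves=[
    [[3.5,-36,0,0,0,0,60],[3.5,-35.5,0,0,0,0,60],[0,0,35,0,0,0,60],[0,0,35,0,0,0,60],[0,0,30,0,0,0,60],[0,0,20,0,0,0,60],[0,0,20,0,0,0,60],[0,0,2,0,0,0,60],[0,0,0,0,0,0,60]],
  ],
)

```text
time: 3.7
tool_pos: [0.4987, 0.2462, 0.0683]
tool_rot: [-0.0, 0.995, -0.101, 0.001]
contact_force: [-0.6, 0.3, 0.8]
gripper_width: 0.7
grasp_force: 0.0
```

```bash
python3 d.py 0.4975 0.246 0.067; python3 - <<'E'
from plant import manip
import cv2,numpy as np
f=manip.grab_frame("scene");a=cv2.resize(f["image"][170:300,330:470],None,fx=2.8,fy=2.8)
f=manip.grab_frame("top");b=cv2.resize(f["image"][180:310,120:260],None,fx=2.8,fy=2.8)
cv2.imwrite("pics/g1.png",np.hstack([a,b]))
E
```

```text
t 3.7 [0.4987 0.2462 0.0683] F [-0.649   0.3425  0.8041] T [ 0.034   0.0073 -0.0047] yaw -11.559889468798973 tilt z [ 0.0012  0.0004 -1.    ] w 0.7004038754199594 0.0
delta mm [-1.1773  0.413   1.2774]
```

View pics/g1.png

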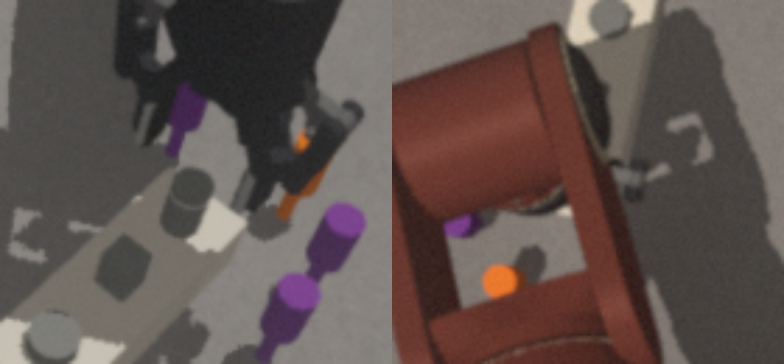

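```bash
python3 - <<'E'
from plant import manip
import cv2,numpy as np
from h import *
f=manip.grab_frame("scene");s=manip.state();q=s["tool_rot"];M=R.from_quat(q[[1,2,3,0]]).as_matrix();p=s["tool_pos"]
k=7;x0,y0=360,190
im=cv2.resize(f["image"][y0:y0+80,x0:x0+110],None,fx=k,fy=k,interpolation=cv2.INTER_CUBIC)
for y in(-30,30):
  for z,c in((14,(0,0,255)),(0,(0,255,0)),(-20,(255,255,0))):
    u=proj(f,[p+M@np.array([0,y,z])/1000])[0];u=(u+.5-[x0,y0])*k
    cv2.circle(im,tuple(int(v) for v in u),4,c,-1)
u=(proj(f,[p+M@np.array([0,0,14])/1000])[0]+.5-[x0,y0])*k;cv2.drawMarker(im,tuple(int(v) for v in u),(255,0,255),0,12,2)
cv2.imwrite("pics/g2.png",im)
E
```

```text
(no output)
```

View pics/g2.png

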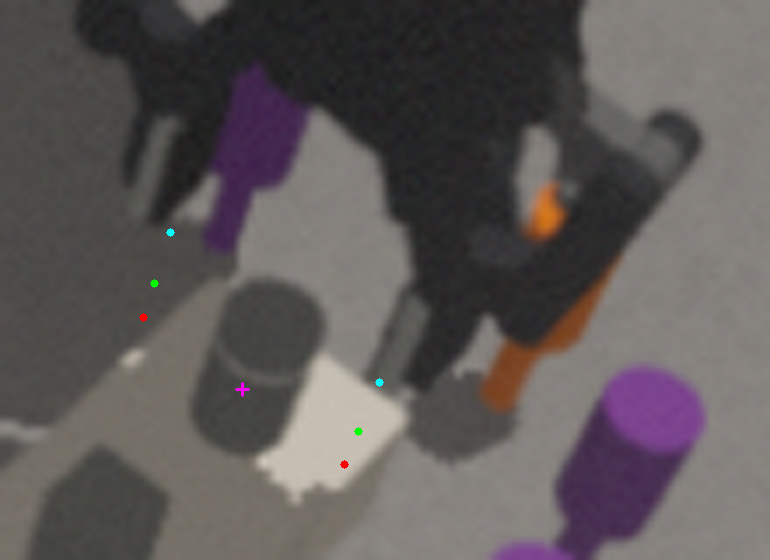

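The marks show the logger sitting on the tool axis. The finger pads appear about 34 mm further back along the tool than nominal, or shifted in -x. I'll check that against the top view numerically.

```bash
python3 - <<'E'
from plant import manip
import cv2,numpy as np
from h import *
np.set_printoptions(precision=1,suppress=True,linewidth=220)
f=manip.grab_frame("top");s=manip.state();q=s["tool_rot"];M=R.from_quat(q[[1,2,3,0]]).as_matrix();p=s["tool_pos"]
for x in(0,-30):
  for y in(30,45):
    print(x,y,proj(f,[p+M@np.array([x,y,z])/1000 for z in(14,-20,-50)]).tolist())
g=cv2.cvtColor(f["image"],6)
print("cols 194..216");
for r in range(230,258):print(r,g[r,194:218])
E
```

```text
0 30 [[199.52344386348707, 244.44357105661163], [197.27795896746386, 243.2800845017171], [195.17456251605145, 242.18977142032702]]
0 45 [[206.62513388843712, 245.86719133274244], [204.60401864584583, 244.74914202909542], [202.71059171053258, 243.70135353465744]]
-30 30 [[196.49353241131428, 258.73589822021364], [194.14391804213378, 258.02725812740107], [191.94254028467492, 257.3629156849162]]
-30 45 [[203.61330285244992, 260.1714049470181], [201.48919817806433, 259.5092484040196], [199.49888640249907, 258.88846410659363]]
cols 194..216
230 [ 40  32  39  70 101 109 111 107 102  96  89  86  79  70  68  71  70  71  71  69  68  69  70  74]
231 [ 45  33  45  72 102 104 110 106 104  95  92  89  74  69  70  67  70  70  67  72  67  66  69  73]
232 [ 58  47  52  81 105 110 107 107 103  93  88  82  72  74  70  74  72  68  66  67  69  69  69  70]
233 [ 70  65  69  91 105 110 109 107 103  92  86  81  74  68  68  68  72  69  68  69  68  68  67  68]
234 [ 74  72  77  95 105 109 112 107  99  89  90  82  70  69  66  68  68  70  74  70  72  69  71  72]
235 [ 72  78  81  92  99  99 103 101  96  91  86
[... 1213 characters left out ...]
49 [42 32 39 42 35 39 56 71 64 48 47 49 51 44 43 50 68 69 68 67 70 70 67 67]
250 [55 39 43 36 38 40 47 60 62 52 44 48 43 42 47 56 67 69 71 65 67 69 67 67]
251 [55 45 40 39 40 40 43 56 59 56 51 49 46 48 54 61 65 69 66 64 70 72 68 64]
252 [61 46 42 31 39 39 41 48 60 68 56 60 60 57 58 63 69 68 65 65 67 72 67 69]
253 [63 48 40 42 44 43 38 41 59 68 70 64 66 66 66 66 69 67 67 68 67 68 66 68]
254 [66 52 41 35 36 36 36 42 58 66 71 69 66 67 68 68 69 66 68 66 68 64 66 66]
255 [64 57 44 38 39 39 40 41 47 61 65 68 68 71 66 66 67 70 65 68 66 67 69 71]
256 [66 63 46 38 37 39 38 39 46 55 70 67 66 65 67 67 66 70 66 68 67 68 66 66]
257 [68 64 48 40 36 43 40 37 42 50 68 67 71 69 64 67 67 68 68 65 66 69 65 67]
```

Request:
servo_tool(
  moves=[
    [[0,0,1,0,0,0,30],[0,0,0,0,0,0,30],[0,0,0,0,0,0,30],[0,0,0,0,0,0,30],[0,0,0,0,0,0,30]],
  ],
)

```text
time: 4.53
tool_pos: [0.4981, 0.2461, 0.0665]
tool_rot: [0.0, 0.995, -0.101, -0.0]
contact_force: [-0.1, -0.6, -0.3]
gripper_width: 0.357
grasp_force: 0.0
```

```bash
python3 d.py; python3 - <<'E'
from plant import manip
import cv2,numpy as np
from h import *
f=manip.grab_frame("scene");s=manip.state();q=s["tool_rot"];M=R.from_quat(q[[1,2,3,0]]).as_matrix();p=s["tool_pos"]
k=7;x0,y0=360,190
im=cv2.resize(f["image"][y0:y0+80,x0:x0+110],None,fx=k,fy=k,interpolation=cv2.INTER_CUBIC)
for y in(-15,15):
  for z,c in((14,(0,0,255)),(0,(0,255,0)),(-20,(255,255,0))):
    u=proj(f,[p+M@np.array([0,y,z])/1000])[0];u=(u+.5-[x0,y0])*k
    cv2.circle(im,tuple(int(v) for v in u),4,c,-1)
cv2.imwrite("pics/g3.png",im)
E
```

```text
t 4.525 [0.4981 0.2461 0.0665] F [-0.1344 -0.5748 -0.2774] T [-0.0135 -0.0545  0.0251] yaw -11.549721647785326 tilt z [-0. -0. -1.] w 0.35712169931224735 0.0
```

View pics/g3.png

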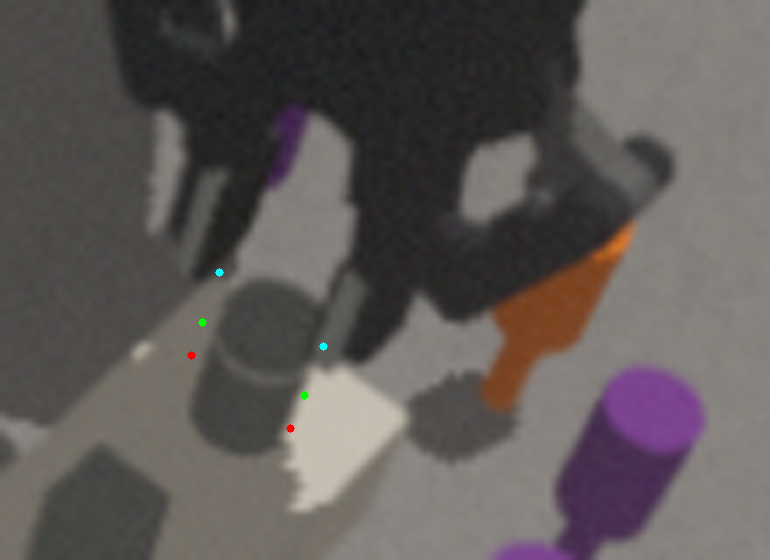

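Request:
servo_tool(
  moves=[
    [[0,0,0,0,0,0,18],[0,0,0,0,0,0,18],[0,0,0,0,0,0,18],[0,0,0,0,0,0,18]],
  ],
)

```text
time: 5.08
tool_pos: [0.4981, 0.2461, 0.0665]
tool_rot: [0.0, 0.995, -0.101, 0.0]
contact_force: [-0.3, 0.0, 0.7]
gripper_width: 0.211
grasp_force: 0.0
```

```bash
python3 d.py; python3 - <<'E'
from plant import manip
import cv2,numpy as np
from h import *
f=manip.grab_frame("scene");np.savez("pics/s4.npz",**f);s=manip.state();q=s["tool_rot"];M=R.from_quat(q[[1,2,3,0]]).as_matrix();p=s["tool_pos"]
x0,y0=360,190
g=cv2.cvtColor(f["image"],6)[y0:y0+80,x0:x0+80]
np.set_printoptions(linewidth=250)
print(g[28:70:2,18:60:1])
E
```

```text
t 5.075 [0.4981 0.2461 0.0665] F [-0.3142  0.0051  0.7319] T [-0.0651 -0.0095  0.0056] yaw -11.546663892041673 tilt z [ 0. -0. -1.] w 0.21073825718523154 0.0
[[ 73  76  77 100 124 131 131 128 129 123  85  48  43  66  83  87  81  52  37  38  35  35  51  96 122 129 127 130 125 106  58  42  37  39  40  36  40  37  37  34  34  38]
 [ 74  74  80 104 126 128 127 126 106  88  55  37  51  81  85  79  46  39  34  33  36  42  79 122 129 130 127 128 124 103  49  36  37  36  40  38  33  37  41  39  36  36]
 [ 74  76  81 111 109  91  78  77  70  49  41  45  78  87  83  65  38  37  36  38  41  73 117 131 130 131 129 129 116  77  43  41  38  41  32  38  38  42  43  39  39  38]
 [ 75  73  73  76  74  74  73  74  64  46  43  68  80  88  76  44  37  38  37  38  55 105 127 129 130 128 127 121  91  49  39  38  39  38  36  37  40  43  39  37  39  43]
 [ 73  76  76  73  74  72  76  75  74  68  65  83  89  79  51  42  33  40  39  72 113 127 128 129 128 126 103  73  74  61  41  37  40  40  43  39  40  43  40  39  40  42]
 [ 76  77  75  74  77  74  75  75  76  75  84  86  87  58  41  40  39  66 110 123 128 1
[... 1949 characters left out ...]
85 161 111  85]
 [112 111 111 113 114 109 112 112 112 111  98  76  70  68  71  70  70  69  69  69  71  88 142 186 190 190 190 190 191 191 190 190 189 189 190 189 185 165 134 124 105  85]
 [112 112 111 113 111 111 111 113 113 112 112 110 108  96  85  77  74  72  75  84 126 177 187 190 191 189 192 190 191 191 190 190 190 190 185 165 134 116 123 132 135 128]
 [ 92 107 111 113 112 112 111 114 111 112 114 112 113 112 112 111 112 112 111 112 112 118 152 187 190 191 191 191 191 190 191 190 186 167 136 117 115 126 133 135 137 136]
 [ 71  74  79  93 108 111 114 113 113 113 111 111 112 111 111 109 112 111 113 118 133 154 187 192 191 191 191 189 191 190 187 168 138 117 110 114 122 129 133 133 135 134]]
```

The fingers closed to 18 mm with nothing between them, and a pad hides the head's edge. So the tips really are just above the head (z≈0.086), about 33 mm higher than nominal. I'll reopen and go lower, watching the force.

Request:
servo_tool(
  moves=[
    [[0,0,0,0,0,0,55],[0,0,0,0,0,0,55],[0,0,0,0,0,0,55],[0,0,0,0,0,0,55],[0,0,3,0,0,0,55],[0,0,3,0,0,0,55],[0,0,3,0,0,0,55],[0,0,3,0,0,0,55],[0,0,0,0,0,0,55]],
  ],
)

```text
time: 6.25
tool_pos: [0.4978, 0.246, 0.0541]
tool_rot: [0.0, 0.995, -0.101, -0.0]
contact_force: [-0.4, 0.5, 0.2]
gripper_width: 0.642
grasp_force: 0.0
```

```bash
python3 d.py; python3 - <<'E'
from plant import manip
import cv2,numpy as np
from h import *
f=manip.grab_frame("scene")
g=cv2.cvtColor(f["image"],6)
# black (finger) mask lowest pixels left / right of logger
m=g<52
for c in range(372,425,3):
    r=np.where(m[200:275,c])[0];print(c,(r.max()+200) if len(r) else None,end="; ")
print()
P=np.load("pics/s4.npz");m=cv2.cvtColor(P["image"],6)<52
for c in range(372,425,3):
    r=np.where(m[200:275,c])[0];print(c,(r.max()+200) if len(r) else None,end="; ")
E
```

```text
t 6.25 [0.4978 0.246  0.0541] F [-0.4201  0.512   0.1877] T [-0.0227 -0.0114 -0.02  ] yaw -11.548810049208026 tilt z [-0.0007 -0.0003 -1.    ] w 0.6424626534399902 0.0
372 203; 375 204; 378 221; 381 227; 384 225; 387 223; 390 222; 393 221; 396 212; 399 214; 402 210; 405 211; 408 214; 411 217; 414 226; 417 247; 420 245; 423 240; 
372 None; 375 None; 378 None; 381 205; 384 206; 387 224; 390 220; 393 229; 396 226; 399 221; 402 208; 405 205; 408 238; 411 235; 414 231; 417 228; 420 232; 423 232;
```

Request:
servo_tool(
  moves=[
    [[0,0,3,0,0,0,55],[0,0,3,0,0,0,55],[0,0,3,0,0,0,55],[0,0,3,0,0,0,55],[0,0,3,0,0,0,55],[0,0,0,0,0,0,55]],
  ],
)

```text
time: 7.05
tool_pos: [0.4978, 0.246, 0.0391]
tool_rot: [0.0, 0.995, -0.101, -0.0]
contact_force: [0.5, -0.0, -0.7]
gripper_width: 0.644
grasp_force: 0.0
```

Request:
servo_tool(
  moves=[
    [[0,0,0,0,0,0,10],[0,0,0,0,0,0,10],[0,0,0,0,0,0,10],[0,0,0,0,0,0,10],[0,0,0,0,0,0,10],[0,0,0,0,0,0,10],[0,0,0,0,0,0,10]],
  ],
)

```text
time: 7.92
tool_pos: [0.4985, 0.2462, 0.0399]
tool_rot: [-0.0, 0.995, -0.101, 0.0]
contact_force: [0.2, 0.2, 3.2]
gripper_width: 0.258
grasp_force: 59.0
```

```bash
python3 d.py; python3 - <<'E'
from plant import manip
import cv2,numpy as np
f=manip.grab_frame("scene")
g=cv2.cvtColor(f["image"],6);m=g<52
for c in range(372,425,3):
    r=np.where(m[200:275,c])[0];print(c,(r.max()+200) if len(r) else None,end="; ")
E
```

```text
t 7.925 [0.4985 0.2462 0.0399] F [0.1568 0.2108 3.1661] T [ 0.0273 -0.0198 -0.0111] yaw -11.54771108774711 tilt z [ 0.0008  0.0003 -1.    ] w 0.2576700360887452 58.97597014904022
372 None; 375 209; 378 216; 381 217; 384 234; 387 239; 390 234; 393 229; 396 226; 399 216; 402 217; 405 248; 408 245; 411 242; 414 240; 417 243; 420 243; 423 243;
```

Request:
servo_tool(
  moves=[
    [[0,0,-3,0,0,0,10],[0,0,-6,0,0,0,10],[0,0,-12,0,0,0,10],[0,0,-25,0,0,0,10],[0,0,-30,0,0,0,10],[0,0,-30,0,0,0,10],[0,0,-24,0,0,0,10],[0,0,0,0,0,0,10],[0,0,0,0,0,0,10]],
  ],
)

```text
time: 9.1
tool_pos: [0.4975, 0.2458, 0.1686]
tool_rot: [0.0, 0.995, -0.101, -0.001]
contact_force: [-0.1, -0.0, -1.3]
gripper_width: 0.259
grasp_force: 59.0
```

```bash
python3 d.py 0.6165 -0.216 0.17
```

```text
t 9.1 [0.4975 0.2458 0.1686] F [-0.1028 -0.0076 -1.3441] T [ 0.0014  0.0446 -0.0767] yaw -11.550643802533246 tilt z [-0.0014 -0.0005 -1.    ] w 0.2586794055102253 59.014917612075806
delta mm [209.0793 428.6387  -1.3644]
```

Request:
servo_tool(
  moves=[
    [[10,20,0,0,0,0,10],[20,40,0,0,0,0,10],[20,40,0,0,0,0,10],[20,41,0,0,0,0,10],[20,41,0,0,0,0,10],[20,41,0,0,0,0,10],[20,41,0,0,0,0,10],[20,41,0,0,0,0,10],[20,41,0,0,0,0,10],[20,41,0,0,0,0,10],[19,41.5,0,0,0,0,10],[0,0,0,0,0,0,10]],
  ],
)

```text
time: 10.6
tool_pos: [0.6162, -0.2181, 0.167]
tool_rot: [-0.0, 0.995, -0.102, -0.002]
contact_force: [-0.6, 0.9, -0.2]
gripper_width: 0.26
grasp_force: 59.1
```

Request:
servo_tool(
  moves=[
    [[0,0,10,0,0,0,10],[0,0,10,0,0,0,10],[0,0,10,0,0,0,10],[0,0,0,0,0,0,10],[0,0,0,0,0,0,10]],
  ],
)

```text
time: 11.22
tool_pos: [0.6172, -0.2153, 0.1397]
tool_rot: [0.0, 0.995, -0.1, 0.0]
contact_force: [1.1, 0.1, -0.9]
gripper_width: 0.258
grasp_force: 59.1
```

```bash
python3 d.py 0.6165 -0.216 0.13; python3 - <<'E'
from plant import manip
import cv2,numpy as np
from h import *
x0,y0=115,125;k=6;O=[]
s=manip.state();p=s["tool_pos"]
for n,x0,y0,w,h in(("scene",118,125,62,70),("top",372,150,62,70)):
    f=manip.grab_frame(n);np.savez(f"pics/{n}5.npz",**f)
    im=cv2.resize(f["image"][y0:y0+h,x0:x0+w],None,fx=k,fy=k,interpolation=cv2.INTER_CUBIC)
    for P,c in((p+[0,0,-.031],(0,0,255)),(p+[0,0,.005],(0,255,0)),(p+[0,0,.045],(255,255,0)),((.6165,-.216,.09),(255,0,255))):
        u=(proj(f,[P])[0]+.5-[x0,y0])*k;cv2.circle(im,tuple(int(v) for v in u),3,c,-1)
    O.append(im)
cv2.imwrite("pics/w5.png",np.hstack(O))
E
```

```text
t 11.225 [ 0.6172 -0.2153  0.1397] F [ 1.1091  0.052  -0.8608] T [ 0.0185 -0.0114 -0.0341] yaw -11.523733779871527 tilt z [ 0.0003 -0.0002 -1.    ] w 0.2580804058964953 59.12286043167114
delta mm [-0.5869  0.7906  9.7063]
```

View pics/w5.png

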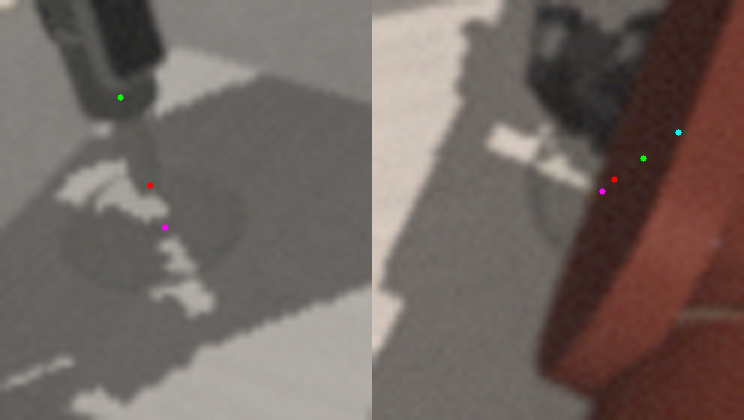

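The view shows the stem end at (148,182) in the left half, within a pixel of the predicted red mark, so the stem end is about 31 mm below the TCP. Now I'll descend and feel for the surface.

Request:
servo_tool(
  moves=[
    [[-0.5,0.8,6,0,0,0,10],[0,0,5,0,0,0,10],[0,0,3,0,0,0,10],[0,0,1,0,0,0,10],[0,0,0,0,0,0,10]],
  ],
)

```text
time: 11.95
tool_pos: [0.6165, -0.2163, 0.1244]
tool_rot: [-0.0, 0.995, -0.101, -0.0]
contact_force: [0.6, -0.5, -1.6]
gripper_width: 0.254
grasp_force: 59.1
```

Request:
servo_tool(
  moves=[
    [[0,0,1,0,0,0,10],[0,0,1,0,0,0,10],[0,0,0,0,0,0,10]],
  ],
)

```text
time: 12.32
tool_pos: [0.6164, -0.2163, 0.1224]
tool_rot: [-0.0, 0.995, -0.101, -0.0]
contact_force: [0.2, -0.4, -1.2]
gripper_width: 0.257
grasp_force: 59.1
```

Request:
servo_tool(
  moves=[
    [[0,0,0.5,0,0,0,10],[0,0,0.5,0,0,0,10],[0,0,0,0,0,0,10]],
  ],
)

```text
time: 12.7
tool_pos: [0.6164, -0.2163, 0.1214]
tool_rot: [-0.0, 0.995, -0.101, -0.0]
contact_force: [0.0, -0.2, -0.8]
gripper_width: 0.257
grasp_force: 59.1
```

Request:
servo_tool(
  moves=[
    [[0,0,0.5,0,0,0,10],[0,0,0.5,0,0,0,10],[0,0,0,0,0,0,10]],
  ],
)

```text
time: 13.08
tool_pos: [0.6164, -0.2162, 0.1204]
tool_rot: [-0.0, 0.995, -0.101, -0.0]
contact_force: [-0.3, -0.2, -0.3]
gripper_width: 0.26
grasp_force: 59.1
```

Request:
servo_tool(
  moves=[
    [[0,0,0.5,0,0,0,10],[0,0,0.5,0,0,0,10],[0,0,0,0,0,0,10]],
  ],
)

```text
time: 13.45
tool_pos: [0.6164, -0.2163, 0.1194]
tool_rot: [-0.0, 0.995, -0.101, -0.0]
contact_force: [-0.3, 0.1, -1.6]
gripper_width: 0.257
grasp_force: 59.1
```

Request:
servo_tool(
  moves=[
    [[0,0,0.5,0,0,0,10],[0,0,0.5,0,0,0,10],[0,0,0,0,0,0,10]],
  ],
)

```text
time: 13.82
tool_pos: [0.6164, -0.2163, 0.1184]
tool_rot: [-0.0, 0.995, -0.101, -0.0]
contact_force: [-0.4, 0.4, -2.0]
gripper_width: 0.258
grasp_force: 59.1
```

Request:
servo_tool(
  moves=[
    [[0,0,0.5,0,0,0,10],[0,0,0.5,0,0,0,10],[0,0,0.5,0,0,0,10],[0,0,0,0,0,0,10]],
  ],
)

```text
time: 14.32
tool_pos: [0.6164, -0.2162, 0.1169]
tool_rot: [-0.0, 0.995, -0.101, -0.0]
contact_force: [0.5, -0.1, -0.5]
gripper_width: 0.258
grasp_force: 59.1
```

Request:
servo_tool(
  moves=[
    [[0,0,0.5,0,0,0,10],[0,0,0.5,0,0,0,10],[0,0,0,0,0,0,10]],
  ],
)

```text
time: 14.7
tool_pos: [0.6164, -0.2162, 0.1159]
tool_rot: [-0.0, 0.995, -0.101, -0.0]
contact_force: [0.4, -0.2, -0.6]
gripper_width: 0.26
grasp_force: 59.1
```

Request:
servo_tool(
  moves=[
    [[0,0,0.7,0,0,0,10],[0,0,0.7,0,0,0,10],[0,0,0.6,0,0,0,10],[0,0,0,0,0,0,10]],
  ],
)

```text
time: 15.2
tool_pos: [0.6164, -0.2163, 0.1139]
tool_rot: [-0.0, 0.995, -0.101, -0.0]
contact_force: [0.4, -0.4, -1.2]
gripper_width: 0.261
grasp_force: 59.1
```

Request:
servo_tool(
  moves=[
    [[0,0,0.7,0,0,0,10],[0,0,0.7,0,0,0,10],[0,0,0.6,0,0,0,10],[0,0,0,0,0,0,10]],
  ],
)

```text
time: 15.7
tool_pos: [0.6164, -0.2162, 0.1119]
tool_rot: [-0.0, 0.995, -0.101, -0.0]
contact_force: [0.7, 0.1, -0.9]
gripper_width: 0.254
grasp_force: 59.1
```

```bash
python3 d.py; python3 - <<'E'
from plant import manip
import cv2,numpy as np
from h import *
np.set_printoptions(linewidth=230)
f=manip.grab_frame("scene");np.savez("pics/s6.npz",**f)
g=cv2.cvtColor(f["image"],6);p=manip.state()["tool_pos"]
print(proj(f,[p+[0,0,.005],p+[0,0,-.031],[.6175,-.219,.09]]))
print(g[136:172:1,128:156])
E
```

```text
t 15.7 [ 0.6164 -0.2162  0.1119] F [ 0.6685  0.0764 -0.8522] T [-0.0013  0.0596 -0.0481] yaw -11.547843749729727 tilt z [-0.0002  0.0001 -1.    ] w 0.25423116188686157 59.12321984767914
[[141.41968574 151.74912029]
 [146.16524088 165.70592857]
 [143.60770505 162.06904514]]
[[ 68  55  66 ... 168 167 166]
 [ 86  63  68 ... 167 168 168]
 [ 97  65  63 ... 168 167 165]
 ...
 [ 97  97  92 ...  96  97 101]
 [100  99  97 ... 105 103  99]
 [ 99 102 100 ... 128 112 101]]
```

Request:
servo_tool(
  moves=[
    [[0,0,0.8,0,0,0,10],[0,0,0.8,0,0,0,10],[0,0,0.8,0,0,0,10],[0,0,0.6,0,0,0,10],[0,0,0,0,0,0,10]],
  ],
)

```text
time: 16.38
tool_pos: [0.6164, -0.2163, 0.1089]
tool_rot: [-0.0, 0.995, -0.101, -0.0]
contact_force: [-0.3, -0.4, -1.2]
gripper_width: 0.262
grasp_force: 59.1
```

Request:
servo_tool(
  moves=[
    [[0,0,0.8,0,0,0,10],[0,0,0.8,0,0,0,10],[0,0,0.8,0,0,0,10],[0,0,0.6,0,0,0,10],[0,0,0,0,0,0,10]],
  ],
)

```text
time: 17.0
tool_pos: [0.6164, -0.2163, 0.1059]
tool_rot: [-0.0, 0.995, -0.101, -0.0]
contact_force: [0.6, 0.2, -1.3]
gripper_width: 0.256
grasp_force: 59.1
```

Request:
servo_tool(
  moves=[
    [[0,0,0.8,0,0,0,10],[0,0,0.8,0,0,0,10],[0,0,0.8,0,0,0,10],[0,0,0.8,0,0,0,10],[0,0,0.8,0,0,0,10],[0,0,0.8,0,0,0,10],[0,0,0.8,0,0,0,10],[0,0,0.8,0,0,0,10],[0,0,0,0,0,0,10]],
  ],
)

```text
time: 18.12
tool_pos: [0.6164, -0.2162, 0.0995]
tool_rot: [-0.0, 0.995, -0.101, -0.0]
contact_force: [0.3, -0.0, -2.1]
gripper_width: 0.255
grasp_force: 59.1
```

```bash
python3 d.py; python3 - <<'E'
from plant import manip
import cv2,numpy as np
x0,y0=110,115;k=8
f=manip.grab_frame("scene")
cv2.imwrite("pics/s7.png",cv2.resize(f["image"][y0:y0+70,x0:x0+75],None,fx=k,fy=k,interpolation=cv2.INTER_CUBIC))
E
```

```text
t 18.125 [ 0.6164 -0.2162  0.0995] F [ 0.313  -0.016  -2.1091] T [-0.02   -0.0601 -0.0567] yaw -11.543829349825549 tilt z [-0.0001  0.0001 -1.    ] w 0.2548539348954853 59.12321090698242
```

View pics/s7.png

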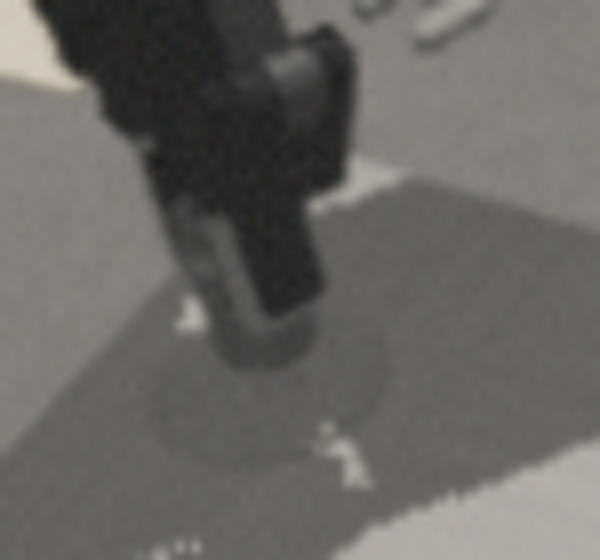

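The picture shows the head just above the insert at (265,355), with no stem visible, so the stem is well down the sensor well. Next I press on past the pad.

Request:
servo_tool(
  moves=[
    [[0,0,0.8,0,0,0,10],[0,0,0.8,0,0,0,10],[0,0,0.8,0,0,0,10],[0,0,0.8,0,0,0,10],[0,0,0.8,0,0,0,10],[0,0,0,0,0,0,10]],
  ],
)

```text
time: 18.92
tool_pos: [0.6164, -0.2162, 0.0955]
tool_rot: [-0.0, 0.995, -0.101, -0.0]
contact_force: [-0.5, 0.2, -0.4]
gripper_width: 0.256
grasp_force: 59.1
```

Request:
servo_tool(
  moves=[
    [[0,0,0.5,0,0,0,10],[0,0,0.5,0,0,0,10],[0,0,0.5,0,0,0,10],[0,0,0.5,0,0,0,10],[0,0,0,0,0,0,10]],
  ],
)

```text
time: 19.55
tool_pos: [0.6166, -0.2163, 0.094]
tool_rot: [0.0, 0.995, -0.101, 0.0]
contact_force: [0.2, -0.3, 1.9]
gripper_width: 0.259
grasp_force: 59.2
```

Request:
servo_tool(
  moves=[
    [[0,0,0.5,0,0,0,10],[0,0,0.5,0,0,0,10],[0,0,0.5,0,0,0,10],[0,0,0.5,0,0,0,10],[0,0,0,0,0,0,10]],
  ],
)

```text
time: 20.18
tool_pos: [0.6171, -0.2164, 0.0932]
tool_rot: [0.0, 0.995, -0.101, 0.001]
contact_force: [-2.2, 1.6, 6.2]
gripper_width: 0.254
grasp_force: 59.7
```

Request:
servo_tool(
  moves=[
    [[0,0,0.5,0,0,0,10],[0,0,0.5,0,0,0,10],[0,0,0.5,0,0,0,10],[0,0,0.5,0,0,0,10],[0,0,0,0,0,0,10]],
  ],
)

```text
time: 20.8
tool_pos: [0.6171, -0.2164, 0.0912]
tool_rot: [0.0, 0.995, -0.101, 0.001]
contact_force: [-2.0, 1.3, 6.0]
gripper_width: 0.256
grasp_force: 59.7
```

Request:
servo_tool(
  moves=[
    [[0,0,0.5,0,0,0,10],[0,0,0.5,0,0,0,10],[0,0,0.5,0,0,0,10],[0,0,0.5,0,0,0,10],[0,0,0,0,0,0,10]],
  ],
)

```text
time: 21.42
tool_pos: [0.6171, -0.2165, 0.0892]
tool_rot: [0.0, 0.995, -0.101, 0.001]
contact_force: [-0.9, 0.9, 7.2]
gripper_width: 0.259
grasp_force: 59.7
```

Pad yielding at about 8 N as expected.

Request:
servo_tool(
  moves=[
    [[0,0,0.5,0,0,0,10],[0,0,0.5,0,0,0,10],[0,0,0.5,0,0,0,10],[0,0,0.5,0,0,0,10],[0,0,0,0,0,0,10]],
  ],
)

```text
time: 22.05
tool_pos: [0.6171, -0.2164, 0.0872]
tool_rot: [0.0, 0.995, -0.101, 0.001]
contact_force: [-1.5, 2.5, 7.0]
gripper_width: 0.262
grasp_force: 59.7
```

Request:
servo_tool(
  moves=[
    [[0,0,0.5,0,0,0,10],[0,0,0.5,0,0,0,10],[0,0,0.5,0,0,0,10],[0,0,0,0,0,0,10]],
  ],
)

```text
time: 22.55
tool_pos: [0.6171, -0.2165, 0.0857]
tool_rot: [0.0, 0.995, -0.101, 0.001]
contact_force: [-1.5, 1.8, 5.8]
gripper_width: 0.253
grasp_force: 59.7
```

Request:
servo_tool(
  moves=[
    [[0,0,0.5,0,0,0,10],[0,0,0.5,0,0,0,10],[0,0,0,0,0,0,10]],
  ],
)

```text
time: 22.92
tool_pos: [0.6171, -0.2165, 0.085]
tool_rot: [0.0, 0.995, -0.101, 0.001]
contact_force: [-2.7, 2.1, 7.6]
gripper_width: 0.259
grasp_force: 59.8
```

Request:
servo_tool(
  moves=[
    [[0,0,0.5,0,0,0,10],[0,0,0,0,0,0,10]],
  ],
)

```text
time: 23.18
tool_pos: [0.6172, -0.2165, 0.085]
tool_rot: [0.0, 0.995, -0.101, 0.001]
contact_force: [-2.9, 2.4, 9.7]
gripper_width: 0.256
grasp_force: 60.0
```

Request:
servo_tool(
  moves=[
    [[0,0,0.5,0,0,0,10],[0,0,0,0,0,0,10]],
  ],
)

```text
time: 23.42
tool_pos: [0.6173, -0.2165, 0.085]
tool_rot: [0.0, 0.995, -0.101, 0.001]
contact_force: [-4.5, 2.1, 10.9]
gripper_width: 0.258
grasp_force: 60.2
```

Request:
servo_tool(
  moves=[
    [[0,0,0.5,0,0,0,10],[0,0,0,0,0,0,10]],
  ],
)

```text
time: 23.68
tool_pos: [0.6173, -0.2166, 0.0849]
tool_rot: [0.0, 0.995, -0.101, 0.001]
contact_force: [-4.9, 1.7, 13.8]
gripper_width: 0.256
grasp_force: 60.4
```

Request:
servo_tool(
  moves=[
    [[0,0,0.5,0,0,0,10],[0,0,0,0,0,0,10],[0,0,-1,0,0,0,10],[0,0,-1,0,0,0,10],[0,0,0,0,0,0,10]],
  ],
)

```text
time: 24.3
tool_pos: [0.6171, -0.2165, 0.085]
tool_rot: [0.0, 0.995, -0.101, 0.001]
contact_force: [-2.8, 0.9, 6.7]
gripper_width: 0.258
grasp_force: 60.1
```

Request:
servo_tool(
  moves=[
    [[0,0,0,0,0,0,55],[0,0,0,0,0,0,55],[0,0,0,0,0,0,55],[0,0,0,0,0,0,55],[0,0,0,0,0,0,55]],
  ],
)

```text
time: 24.92
tool_pos: [0.6164, -0.2163, 0.083]
tool_rot: [-0.0, 0.995, -0.101, -0.0]
contact_force: [0.2, -0.2, -0.4]
gripper_width: 0.642
grasp_force: 0.0
```

Released. Before withdrawing I'll lift straight up, then check that the head is where it should be.

Request:
servo_tool(
  moves=[
    [[0,0,-10,0,0,0,55],[0,0,-25,0,0,0,55],[0,0,-40,0,0,0,55],[0,0,-40,0,0,0,55],[-30,0,-20,0,0,0,55],[-40,0,0,0,0,0,55],[-40,0,0,0,0,0,55],[-40,0,0,0,0,0,55],[0,0,0,0,0,0,55],[0,0,0,0,0,0,55]],
  ],
)

```text
time: 26.18
tool_pos: [0.4701, -0.1865, 0.2192]
tool_rot: [0.0, 0.995, -0.101, 0.001]
contact_force: [-0.7, -0.5, -0.5]
gripper_width: 0.647
grasp_force: 0.0
```

```bash
python3 d.py; python3 - <<'E'
from plant import manip
import cv2,numpy as np
from h import *
np.set_printoptions(precision=4,suppress=True)
f=manip.grab_frame("scene");b=np.load("pics/scene0.npz")
d=cv2.absdiff(cv2.cvtColor(f["image"],6),cv2.cvtColor(b["image"],6))[120:185,110:185]
m=(d>25).astype(np.uint8)
for c in cv2.findContours(m,0,2)[0]:
    if cv2.contourArea(c)>15:x,y,w,h=cv2.boundingRect(c);print("changed",x+110,y+120,w,h,cv2.contourArea(c))
P=[.6165,-.2162]
print("expect base/top",proj(f,[P+[.09],P+[.13]]))
def edge(f,a): # corners of head silhouette
    return proj(f,[[P[0]+.012*np.cos(t),P[1]+.012*np.sin(t),z] for t in np.linspace(0,6.28,40) for z in(.09,.13)])
e=edge(f,0);print("expected bbox",e.min(0),e.max(0))
E
```

```text
t 26.175 [ 0.4701 -0.1865  0.2192] F [-0.7247 -0.4562 -0.507 ] T [-0.0126  0.025  -0.0253] yaw -11.555310542090366 tilt z [ 0.0019 -0.001  -1.    ] w 0.6472090514004813 0.0
changed 133 133 52 36 1337.0
expect base/top [[145.005  162.3359]
 [139.6324 146.5016]]
expected bbox [133.0559 142.1077] [151.3392 166.809 ]
```

```bash
python3 -c "
from plant import manip
print(manip.job_done())"
```

```text
the job is handed in; nothing more can be done
None
```

The logger is in the sensor well, pressed past the contact pad to a hard stop and released; the highest force I read was about 14 N, and the job is handed in, though the hand-in gave no pass or fail.

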